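# Put the transmitter on line at the calibration manifold

## Robot

A 7-joint arm with a two-finger parallel gripper is mounted at the origin on the work surface. World frame = base frame: x ahead of the robot, y to its left, z up, the work surface at z = 0. Lengths are in m, angles in rad, forces in N, time in s.
With the tool pointing down it reaches from about 0.425 to 0.875 m from the base axis. Payload 4.7 kg.
Tool frame: the origin (TCP) lies between the finger pads; the fingertips stand 11 mm ahead of it and the grasp point (between the pads) lies 8 mm behind it; z points along the fingers, y is the line along which they close (so a half turn about z gives the same grasp; the last joint's range is limited). The gripper opens to 87 mm and grips with 3 to 60 N. Pads are 19 mm wide; open, the fingers measure 117 mm over their backs; the gripper's body (75 mm by 190 mm) begins 51 mm behind the grasp point.
Start: joints at [-1.275, 0.321, -0.07, 1.45, 0.023, 1.371, -0.057], TCP at [0.181, 0.624, 0.204] pointing down, gripper open.
Joint ranges: [-2.86, 2.86], [-0.3, 2.09], [-1.38, 1.24], [0.06, 2.45], [-1.56, 4.7], [0.09, 2.05], [-2.69, 2.69]. Speed limits (rad/s): [2.57, 2.57, 3.14, 3.14, 3.14, 3.14, 3.14].

## Interface

Orientations are given as a rotation vector (axis times angle).
In Python, from bench import ctrl gives the robot as it stands. The module is installed in compiled form; this text tells all that it offers.
- The arm moves only by the shell command python3 -m inch 'ROWS' [FORCE]. ROWS is JSON, a list of rows, each an object with "slide": the shift along the tool's x, y, z scaled (see below), a list of three; "angular": the turn, a rotation vector about the tool's x, y, z scaled (see below), a list of three; "claw": the opening, from -1 (shut) to 1 (fully open). In form: [{"slide": [tx, ty, tz], "angular": [rx, ry, rz], "claw": claw}, ...]. A call has 1 to 10 rows; each row is the pose to reach, as a shift and turn from the pose commanded when the call began, along the tool's axes at that moment; what a row does not reach only later rows make up. The controller multiplies each number of a shift by 0.25 m and each number of a turn by 30 degrees. A row lasts 1/10 s, in which the tool goes at most 50 mm and 8.59 degrees, less where a joint would pass 70% of its speed; a pose out of reach is approached as far as the arm can. A call with a number of a shift or a turn outside -1 to 1 is refused whole. A call with a gripper value outside its range is refused whole. The fingers move at their own pace and stop on an object; FORCE is the grip in N (left out, the last holds). Time passes only in rows, so rows that repeat a pose let the fingers close. It gives the time, the measured TCP pose, the force, the opening and the grip force at its end, in the units of the state.
- ctrl.get_state(): the state, without advancing time (a new reading comes with each control period).
- ctrl.get_image(name): name is "scene" or "top" or "wrist"; returns a dict with "color" (400x640x3 uint8, red, green, blue), "depth" (400x640 float32, m along the optical axis (not along the pixel's ray), 0 where there is no reading), "camera_matrix" (3x3 intrinsics, pixels), "extrinsics" (4x4, takes a point from camera to world coordinates); the wrist camera has in their place "tool_from_camera" (4x4, takes a point from camera to tool coordinates, whose origin is the TCP and whose axes are the flange's). Camera axes: x right, y up, looking along -z (the intrinsics and any distortion apply to the point x, -y, -z); pixel columns grow to the right and rows downward; lengths in m; the calibration is good to about 2 mm. A picture is of the moment at which its call begins: read the wrist's pose just before it.
- ctrl.close_job(): hands the job in; it is judged then, once.
Trained networks look in the newest picture that a camera, given by its name, has taken for a name from the list of things; names that differ only in an ending like _2 or _b are one class to them, and where a whole thing is asked for, a point or a joint stands for the part that bears it (a point fixed in the world has none). Each returns a list of dicts, best first, with "confidence" (0 to 1); they miss things now and then, are a little off and sometimes report something else, mostly with a low value. They report only what shows in the picture. A call takes as long as a camera call.
- ctrl.find_in(query, camera): "bbox" ([centre column, centre row, width, height] in pixels, round what is visible of it).
- ctrl.outline_of(query, camera): "mask" (400x640 bool, what is visible of it) and "bbox" ([centre column, centre row, width, height] in pixels, round what is visible of it).
The state is a dict: "time": time; "joint_positions": joint angles; "qd": joint speeds; "joint_torque": joint torques, N m; "position": TCP position; "tool_rot": TCP orientation; "ft_force": force on the tool from outside, world axes, zero at the start; "torque": the same for the moment, N m; "grip_width": opening from 0.0 (shut) to 1.0 (fully open); "grip_force": force on a finger pad.
Only numpy, scipy, OpenCV 4.12 (cv2) and the standard library are available. Lean on these libraries where they do the work, as an engineer would, in place of code of your own. Each camera call takes 0.05 s, during which the arm holds its last target. There are 200 camera calls.

## Task

Put the pressure transmitter on line: with a finger, push the lever of the vent's valve (the station with the brass silencer) fully shut, square across its tube, and only then push the lever of the valve in front of the blue transmitter fully open, in line with its tube, end towards the robot. Push each lever from one side without gripping it, leave the blanked station's valve shut, and leave the loose things on the bench where they are.

Things in the scene. Friction and masses are not known exactly. Their poses are not given: they have to be found in the camera images.
- plate: Satin metal manifold base plate, 300 (x) by 420 (y) mm, on feet, top face 45 mm above the table; origin under its centre. It does not move. Three valve stations stand on it in a row along its y axis, 140 mm apart, in an order that changes from run to run.
- transmitter_station: Fixed valve station, with the pressure transmitter on its rear block: big round blue housing, 96 mm across, top 257 mm above the table. Origin on the plate's top, on the lever's vertical axis; x along the tube away from the robot, y left, z up, parallel to the plate's axes. Rear block 160 mm behind the origin; both blocks 50 mm cubes.
- transmitter_pivot (a point): Point on the transmitter lever's vertical turning axis, at mid height of the lever, 117 mm above the table (22 mm above its valve block); axes as the station's. The lever is a straight flat steel arm with a black grip strip on each long side, 18 mm wide from 23 to 101 mm out, its top 127 and underside 107 mm above the table; beyond the block there are 60 mm free beneath it.
- transmitter_lever (a joint): Angle of the transmitter lever, rad, growing anticlockwise from above. 0 = shut: square across the tube, pointing to the station's +y (left). pi/2 = open: in line with the tube, pointing to the station's -x (to the robot). Hard stops at both; stays where left; takes 0.12 N m to turn (about 1.5 N at 80 mm out). It starts shut or up to 0.3 rad off.
- transmitter_tip (a point): Middle of the outer end of the transmitter lever, 105 mm from its axis; turns with the lever.
- vent_station: Fixed valve station, with the vent on its rear block: a tapering brass silencer, 32 mm wide, 62 mm tall, top 157 mm above the table. Origin on the plate's top, on the lever's vertical axis; x along the tube away from the robot, y left, z up, parallel to the plate's axes. Rear block 160 mm behind the origin; both blocks 50 mm cubes.
- vent_pivot (a point): Point on the vent lever's vertical turning axis, at mid height of the lever, 117 mm above the table (22 mm above its valve block); axes as the station's. The lever is a straight flat steel arm with a black grip strip on each long side, 18 mm wide from 23 to 101 mm out, its top 127 and underside 107 mm above the table; beyond the block there are 60 mm free beneath it.
- vent_lever (a joint): Angle of the vent lever, rad, growing anticlockwise from above. 0 = shut: square across the tube, pointing to the station's +y (left). pi/2 = open: in line with the tube, pointing to the station's -x (to the robot). Hard stops at both; stays where left; takes 0.12 N m to turn (about 1.5 N at 80 mm out). It starts open, between 1.1 and 1.57.
- vent_tip (a point): Middle of the outer end of the vent lever, 105 mm from its axis; turns with the lever.
- blank_station: Fixed valve station, blanked: only a flat steel hexagon plug, 36 mm wide, 18 mm tall, on its rear block. Origin on the plate's top, on the lever's vertical axis; x along the tube away from the robot, y left, z up, parallel to the plate's axes. Rear block 160 mm behind the origin; both blocks 50 mm cubes.
- blank_pivot (a point): Point on the blank lever's vertical turning axis, at mid height of the lever, 117 mm above the table (22 mm above its valve block); axes as the station's. The lever is a straight flat steel arm with a black grip strip on each long side, 18 mm wide from 23 to 101 mm out, its top 127 and underside 107 mm above the table; beyond the block there are 60 mm free beneath it.
- blank_lever (a joint): Angle of the blank lever, rad, growing anticlockwise from above. 0 = shut: square across the tube, pointing to the station's +y (left). pi/2 = open: in line with the tube, pointing to the station's -x (to the robot). Hard stops at both; stays where left; takes 0.12 N m to turn (about 1.5 N at 80 mm out). It starts shut.
- blank_tip (a point): Middle of the outer end of the blank lever, 105 mm from its axis; turns with the lever.
- wrench: Loose steel wrench, 180 mm, lying on the table; bystander. Origin under its middle, x along it.
- sealant: Loose jar, 56 mm wide, 75 mm tall; bystander. Origin under its centre.
- spare_plug: Loose steel hexagon plug, 36 mm wide, 34 mm tall, standing head up on the plate between two stations; bystander. Origin under its centre.

How it is judged:
By the outcome, as a careful person would: the job done as asked, in the order asked, and still so for the second after the job is handed in, with the robot touching nothing.
It also fails if it takes over 48 s, if anything falls off the work surface, if the arm or the gripper's body presses on something with over 40 N, if the wrist force passes 120 N, or if a joint passes its speed limit or range.

## Working session

There is one attempt and no reset: what is moved stays moved. The work goes in short steps, Python scripts to look and compute and a shell command to move; the robot and the scene stay as the last step left them, time stands still between calls to the robot, and variables do not carry over. Pictures are saved under pics/ and viewed, at most 10 in all, crops included, and the job is handed in when it is done.

```bash
mkdir -p pics
cat > h.py <<'E'
import numpy as np,cv2
from bench import ctrl
from scipy.spatial.transform import Rotation as R
def T():
    s=ctrl.get_state();M=np.eye(4);M[:3,:3]=R.from_rotvec(s['tool_rot']).as_matrix();M[:3,3]=s['position'];return M
def grab(n):
    t=T();im=ctrl.get_image(n)
    E=im['extrinsics'] if 'extrinsics' in im else t@im['tool_from_camera']
    return im,np.array(E)
def cloud(im,E):
    d=im['depth'];K=np.array(im['camera_matrix']);v,u=np.mgrid[0:400,0:640]
    P=np.stack([(u-K[0,2])/K[0,0]*d,-(v-K[1,2])/K[1,1]*d,-d],-1)
    return P@E[:3,:3].T+E[:3,3]
E
python3 - <<'E'
from h import *
s=ctrl.get_state();print({k:np.round(v,3) for k,v in s.items()}); print(T().round(3))
for n in ['top','scene']:
    im,E=grab(n);cv2.imwrite(f'pics/{n}0.png',im['color'][...,::-1]);W=cloud(im,E)
    print(n,E.round(3).tolist(),np.array(im['camera_matrix']).round(1).tolist())
    for q in ['plate','transmitter_station','vent_station','blank_station','transmitter_lever','vent_lever','blank_lever','wrench','sealant','spare_plug']:
        for o in ctrl.outline_of(q,n)[:2]:
            m=o['mask']&(im['depth']>0);p=W[m]
            if len(p): print(q,round(o['confidence'],2),np.round(o['bbox']),np.median(p,0).round(3),np.percentile(p,3,axis=0).round(3),np.percentile(p,97,axis=0).round(3))
E
```

```text
{'time': np.float64(0.0), 'joint_positions': array([-1.275,  0.322, -0.07 ,  1.452,  0.023,  1.371, -0.057]), 'qd': array([-0.001, -0.002, -0.001,  0.   , -0.   , -0.   ,  0.001]), 'joint_torque': array([ 0.0000e+00, -4.9130e+01, -4.0400e-01, -3.1254e+01, -6.4000e-02,
        4.3000e-02,  0.0000e+00]), 'position': array([0.181, 0.624, 0.203]), 'tool_rot': array([-4.41e-01, -3.11e+00,  3.00e-03]), 'ft_force': array([ 0.235,  0.724, -0.053]), 'torque': array([-0.058, -0.002, -0.027]), 'grip_force': np.float64(0.0), 'grip_width': np.float64(1.002)}
[[-0.961  0.278 -0.     0.181]
 [ 0.278  0.961 -0.002  0.624]
 [-0.    -0.002 -1.     0.203]
 [ 0.     0.     0.     1.   ]]
top [[0.006, 0.991, -0.134, 0.382], [-1.0, 0.005, -0.006, 0.033], [-0.005, 0.134, 0.991, 1.448], [0.0, 0.0, 0.0, 1.0]] [[516.2, 0.0, 319.9], [0.0, 516.2, 204.4], [0.0, 0.0, 1.0]]
plate 0.97 [360. 183. 156. 117.] [ 0.629 -0.067  0.045] [ 0.497 -0.27   0.039] [0.78  0.128 0.054]
transmitter_station 0.85 [355. 165.  70. 104.] [ 0.687 -0.067  0.23 ] [ 0.541 -0.115  0.074] [0.755 0.009 0.259]
vent_station 0.91 [414. 195.  33
[... 1863 characters left out ...]
1 [247. 177.  91.  68.] [ 0.565 -0.196  0.097] [ 0.461 -0.24   0.045] [ 0.737 -0.167  0.153]
vent_lever 0.79 [271. 155.  38.  16.] [ 0.518 -0.19   0.122] [ 0.394 -0.284 -0.   ] [ 0.566 -0.162  0.133]
blank_lever 0.79 [344. 217.  39.  30.] [0.581 0.112 0.125] [0.566 0.067 0.107] [0.588 0.173 0.134]
wrench 0.59 [286. 134.  47.  11.] [ 0.308 -0.317  0.006] [ 0.248 -0.377 -0.   ] [ 0.372 -0.266  0.01 ]
wrench 0.28 [304. 185.  36.  20.] [ 0.562 -0.027  0.124] [ 0.546 -0.072  0.093] [0.576 0.034 0.134]
sealant 0.95 [433. 295.  28.  35.] [0.593 0.394 0.063] [0.557 0.368 0.005] [0.605 0.417 0.076]
spare_plug 0.66 [271. 234.  11.  15.] [ 0.706 -0.006  0.078] [ 0.69  -0.023  0.047] [0.719 0.007 0.08 ]
```

Run:
```python
from h import *
for n in ['top','scene']:
    im,E=grab(n);W=cloud(im,E);z=W[...,2]
    if n=='top': cv2.imwrite('pics/crop1.png',cv2.resize(im['color'][100:350,170:490,::-1],None,fx=2.4,fy=2.4,interpolation=cv2.INTER_CUBIC))
    # plate edges orientation
    o=ctrl.outline_of('plate',n)[0]['mask'];m=(z>.035)&(z<.055)&(W[...,0]>.4)&(W[...,0]<.85)&(abs(W[...,1]+.065)<.3)
    print(n,'plate',cv2.minAreaRect(W[m][:,:2].astype(np.float32)*1000))
    for q in ['transmitter_lever','vent_lever','blank_lever']:
        o=ctrl.outline_of(q,n)[0]
        m=o['mask']&(z>.118)&(z<.14); p=W[m][:,:2].astype(np.float32)*1000
        print(q,cv2.minAreaRect(p),cv2.fitLine(p,cv2.DIST_HUBER,0,.01,.01).ravel().round(3), p.mean(0))
    # block tops
    m=((z>.088)&(z<.102)&(W[...,0]>.45)&(W[...,0]<.8)).astype(np.uint8)
    k,l,st,c=cv2.connectedComponentsWithStats(m)
    for i in range(1,k):
        if st[i,4]>60: p=W[l==i]; print('blk',st[i,4],p.mean(0).round(3),p.min(0).round(3),p.max(0).round(3))
```

```text
top plate ((640.6939697265625, -71.3175048828125), (420.83477783203125, 301.4173889160156), 86.00138092041016)
transmitter_lever ((558.2578125, -22.00220489501953), (29.518993377685547, 114.3335952758789), 3.4591116905212402) [ 1.25000e-01 -9.92000e-01  5.55203e+02 -2.33140e+01] [555.76     -26.450575]
vent_lever ((507.9505615234375, -188.62454223632812), (27.135400772094727, 117.65315246582031), 71.63127136230469) [ 9.28000e-01 -3.72000e-01  5.08956e+02 -1.86245e+02] [ 510.5039  -186.99445]
blank_lever ((570.932861328125, 118.74945068359375), (116.52886199951172, 29.217960357666016), 89.84138488769531) [7.50000e-02 9.97000e-01 5.73471e+02 1.17512e+02] [573.38885  115.155716]
blk 211 [0.727 0.062 0.094] [0.704 0.038 0.088] [0.758 0.089 0.102]
blk 207 [ 0.704 -0.212  0.094] [ 0.683 -0.241  0.088] [ 0.737 -0.189  0.101]
blk 221 [0.569 0.073 0.095] [0.545 0.048 0.089] [0.601 0.101 0.101]
blk 118 [ 0.556 -0.782  0.095] [ 0.504 -0.799  0.088] [ 0.607 -0.767  0.102]
blk 217 [ 0.558 -0.066  0.095] [ 0.534 -0.09   0.088] [ 0.586 -0.039  0.102]
blk 205 [ 0.551 -0.202  0.095] [ 0.524 -0.23   0.088] [ 0.576 -0.178  0.1  ]
scene plate ((642.446533203125, -70.93521118164062), (419.6954345703125, 302.1853332519531), 85.7959976196289)
transmitter_lever ((556.4257202148438, -20.195674896240234), (26.231426239013672, 117.77285766601562), 10.663894653320312) [ 1.4300e-01 -9.9000e-01  5.6021e+02 -1.7568e+01] [560.197   -21.02951]
vent_lever ((511.74560546875, -187.93338012695312), (28.173267364501953, 119.05525207519531), 70.92329406738281) [ 9.31000e-01 -3.66000e-01  5.15461e+02 -1.86070e+02] [ 518.55945 -187.51112]Traceback (most recent call last):
  File "<stdin>", line 9, in <module>
IndexError: list index out of range
```

View pics/crop1.png

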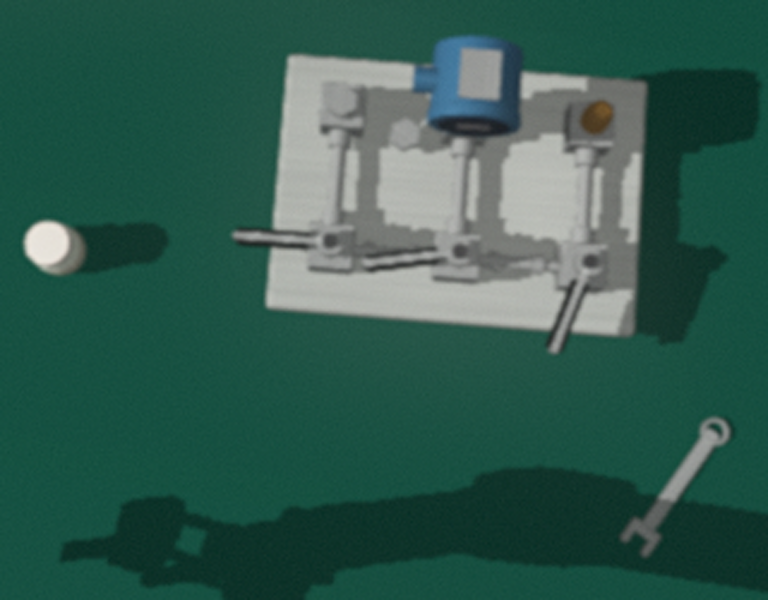

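View pics/scene0.png

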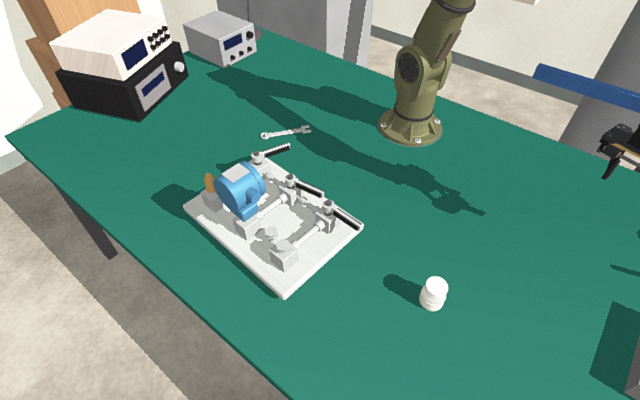

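The pictures show, left to right in the crop, the blanked station (330,240), the transmitter (460,250) and the vent (590,262). The vent lever points toward the robot and left, about 1.26 rad. The transmitter lever is about 0.2 rad off shut. The plug is at (405,133), behind the levers. Next I align the tool with the plate, shut the fingers and move across.

```bash
python3 -m inch '[{"slide":[-0.88,-0.76,0],"angular":[0,0,-0.4],"claw":-1},{"slide":[-0.88,-0.76,0],"angular":[0,0,-0.4],"claw":-1},{"slide":[-0.88,-0.76,0],"angular":[0,0,-0.4],"claw":-1},{"slide":[-0.88,-0.76,0],"angular":[0,0,-0.4],"claw":-1},{"slide":[-0.88,-0.76,0],"angular":[0,0,-0.4],"claw":-1},{"slide":[-0.88,-0.76,0],"angular":[0,0,-0.4],"claw":-1},{"slide":[-0.88,-0.76,0],"angular":[0,0,-0.4],"claw":-1},{"slide":[-0.88,-0.76,0],"angular":[0,0,-0.4],"claw":-1},{"slide":[-0.88,-0.76,0],"angular":[0,0,-0.4],"claw":-1},{"slide":[-0.88,-0.76,0],"angular":[0,0,-0.4],"claw":-1}]'
cat > w.py <<'E'
from h import *
P0=np.array([.562,-.065,0]);y=np.radians(-4.1)
B=np.array([[np.cos(y),-np.sin(y),0],[np.sin(y),np.cos(y),0],[0,0,1]])
M=T();s=ctrl.get_state()
print('t',s['time'],'station-frame mm',(B.T@(M[:3,3]-P0)*1000).round(1),'F',np.round(s['ft_force'],1),'width',s['grip_width']); print((B.T@M[:3,:3]).round(3))
E
python3 w.py
```

```text
time: 2.6
position: [0.3381, 0.3821, 0.2043]
tool_rot: [-0.109, -3.139, -0.0]
ft_force: [-0.8, -0.9, -0.7]
grip_width: 0.171
grip_force: 0.0
t 2.6 station-frame mm [-255.3  429.9  204.3] F [-0.8 -0.9 -0.7] width 0.1713999378006896
[[-1.    -0.002 -0.   ]
 [-0.002  1.     0.   ]
 [ 0.     0.    -1.   ]]
```

```bash
python3 -m inch '[{"slide":[-0.7,-0.92,0],"angular":[0,0,0],"claw":-1},{"slide":[-0.7,-0.92,0],"angular":[0,0,0],"claw":-1},{"slide":[-0.7,-0.92,0],"angular":[0,0,0],"claw":-1},{"slide":[-0.7,-0.92,0],"angular":[0,0,0],"claw":-1},{"slide":[-0.7,-0.92,0],"angular":[0,0,0],"claw":-1},{"slide":[-0.7,-0.92,0],"angular":[0,0,0],"claw":-1},{"slide":[-0.7,-0.92,0],"angular":[0,0,0],"claw":-1}]'
python3 -m inch '[{"slide":[0.0,-0.88,0],"angular":[0,0,0],"claw":-1},{"slide":[0.0,-0.88,0],"angular":[0,0,0],"claw":-1},{"slide":[0.0,-0.88,0],"angular":[0,0,0],"claw":-1},{"slide":[0.0,-0.88,0],"angular":[0,0,0],"claw":-1},{"slide":[0.0,-0.88,0],"angular":[0,0,0],"claw":-1},{"slide":[0.0,-0.88,0],"angular":[0,0,0],"claw":-1}]'
python3 - <<'E'
from h import *
import w
im,E=grab('wrist');W=cloud(im,E);cv2.imwrite('pics/w1.png',im['color'][...,::-1]);z=W[...,2]
S=(W-w.P0)@w.B
for q in ['transmitter_lever','vent_lever','blank_lever']:
    for o in ctrl.outline_of(q,'wrist')[:1]:
        p=S[o['mask']&(z>.118)&(z<.14)][:,:2].astype(np.float32)*1000
        print(q,o['confidence'],len(p),cv2.minAreaRect(p) if len(p) else 0)
m=((z>.088)&(z<.102)).astype(np.uint8)
k,l,st,c=cv2.connectedComponentsWithStats(m)
for i in range(1,k):
    if st[i,4]>300: p=S[l==i]; print('blk',st[i,4],np.percentile(p,2,axis=0).round(3),np.percentile(p,98,axis=0).round(3))
E
```

```text
time: 3.3
position: [0.5, 0.1333, 0.2045]
tool_rot: [0.126, 3.137, -0.004]
ft_force: [0.1, -0.1, -0.0]
grip_width: 0.006
grip_force: 0.0
time: 3.9
position: [0.4811, -0.0832, 0.2046]
tool_rot: [0.12, 3.139, -0.001]
ft_force: [-0.4, 0.0, 0.3]
grip_width: 0.003
grip_force: 0.0
t 3.9 station-frame mm [-79.4 -23.9 204.6] F [-0.4  0.   0.3] width 0.0034422795627248493
[[-1.     0.005  0.001]
 [ 0.005  1.    -0.001]
 [-0.001 -0.001 -1.   ]]
vent_lever 0.58 1714 ((-42.86688232421875, -128.27491760253906), (19.44260025024414, 120.75212860107422), 69.31957244873047)
blank_lever 0.74 866 ((6.161614418029785, 161.73277282714844), (18.651357650756836, 76.3034439086914), 0.023479413241147995)
blk 825 [-0.024  0.114  0.089] [-0.014  0.162  0.097]
```

View pics/w1.png

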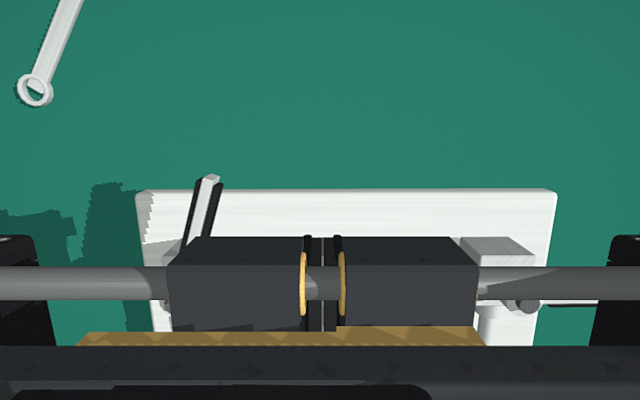

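The wrist picture shows the vent lever at (205,215), the block of the blanked station at (495,247) and dark finger blocks at columns 168–478. I'll measure those blocks in the tool frame before lowering.

Run:
```python
from h import *
im=ctrl.get_image('wrist');G=cloud(im,np.array(im['tool_from_camera']))*1000
print(np.array(im['tool_from_camera']).round(3).tolist())
for r in (240,250,270,290,310,325,335):
    print(r,[(c,G[r,c].round().astype(int).tolist()) for c in (170,200,290,303,311,318,335,343,400,470)])
```

```text
[[-0.0, 0.967, 0.257, 0.07], [1.0, 0.0, 0.0, -0.0], [0.0, 0.257, -0.967, -0.182], [0.0, 0.0, 0.0, 1.0]]
240 [(170, [-60, -154, 158]), (200, [37, -31, -97]), (290, [38, -8, -97]), (303, [37, -5, -97]), (311, [11, -5, -27]), (318, [10, -2, -24]), (335, [11, 6, -27]), (343, [37, 5, -96]), (400, [37, 20, -97]), (470, [-56, 145, 149])]
250 [(170, [-54, -137, 118]), (200, [38, -28, -105]), (290, [38, -7, -105]), (303, [35, -5, -97]), (311, [10, -5, -38]), (318, [10, -2, -36]), (335, [11, 6, -39]), (343, [36, 5, -101]), (400, [37, 18, -103]), (470, [-56, 135, 124])]
270 [(170, [37, -32, -113]), (200, [37, -26, -113]), (290, [37, -7, -113]), (303, [35, -4, -108]), (311, [33, -3, -105]), (318, [32, -1, -103]), (335, [33, 3, -104]), (343, [34, 5, -108]), (400, [37, 16, -113]), (470, [37, 31, -113])]
290 [(170, [32, -32, -114]), (200, [32, -26, -114]), (290, [32, -7, -112]), (303, [30, -4, -109]), (311, [29, -3, -107]), (318, [29, -1, -108]), (335, [29, 3, -107]), (343, [31, 5, -111]), (400, [33, 16, -114]), (470, [32, 32, -113])]
310 [(170, [-84, -120, 69]), (200, [28, -26, -113]), (290, [27, -7, -112]), (303, [26, -4, -110]), (311, [0, -4, -68]), (318, [0, -1, -69]), (335, [0, 5, -68]), (343, [26, 5, -111]), (400, [27, 17, -113]), (470, [28, 32, -113])]
325 [(170, [-157, -164, 158]), (200, [24, -26, -114]), (290, [24, -7, -114]), (303, [17, -5, -103]), (311, [-6, -4, -69]), (318, [-6, -1, -68]), (335, [-6, 5, -69]), (343, [19, 5, -106]), (400, [24, 17, -113]), (470, [23, 33, -112])]
335 [(170, [24, -32, -116]), (200, [24, -25, -117]), (290, [24, -7, -117]), (303, [24, -4, -117]), (311, [24, -2, -117]), (318, [23, -1, -116]), (335, [23, 3, -116]), (343, [23, 4, -116]), (400, [24, 16, -116]), (470, [24, 31, -117])]
```

```bash
python3 -m inch '[{"slide":[0.02,-0.6,0],"angular":[0,0,0],"claw":-1},{"slide":[0.02,-0.6,0],"angular":[0,0,0],"claw":-1},{"slide":[0.02,-0.6,0],"angular":[0,0,0],"claw":-1},{"slide":[0.02,-0.6,0],"angular":[0,0,0],"claw":-1},{"slide":[0.02,-0.6,0],"angular":[0,0,0],"claw":-1},{"slide":[0.02,-0.6,0.15],"angular":[0,0,0],"claw":-1},{"slide":[0.02,-0.6,0.3],"angular":[0,0,0],"claw":-1},{"slide":[0.02,-0.6,0.384],"angular":[0,0,0],"claw":-1},{"slide":[0.02,-0.6,0.384],"angular":[0,0,0],"claw":-1},{"slide":[0.02,-0.6,0.384],"angular":[0,0,0],"claw":-1}]'; python3 w.py
```

```text
time: 5.15
position: [0.4663, -0.2282, 0.1087]
tool_rot: [-0.109, -3.14, -0.001]
ft_force: [-0.2, 0.4, 0.5]
grip_width: 0.003
grip_force: 0.0
t 5.15 station-frame mm [ -83.8 -169.6  108.7] F [-0.2  0.4  0.5] width 0.002887772505428737
[[-1.    -0.002 -0.   ]
 [-0.002  1.     0.   ]
 [ 0.     0.    -1.   ]]
```

```bash
python3 -m inch '[{"slide":[-0.01,0.06,0],"angular":[0,0,0],"claw":-1},{"slide":[-0.02,0.11,0],"angular":[0,0,0],"claw":-1},{"slide":[-0.028,0.164,0],"angular":[0,0,0],"claw":-1},{"slide":[-0.036,0.224,0],"angular":[0,0,0],"claw":-1},{"slide":[-0.068,0.276,0],"angular":[0,0,0],"claw":-1},{"slide":[-0.1,0.324,0],"angular":[0,0,0],"claw":-1},{"slide":[-0.136,0.356,0],"angular":[0,0,0],"claw":-1},{"slide":[-0.172,0.38,0],"angular":[0,0,0],"claw":-1},{"slide":[-0.2,0.4,0],"angular":[0,0,0],"claw":-1},{"slide":[-0.2,0.4,0],"angular":[0,0,0],"claw":-1}]'; python3 w.py
python3 -m inch '[{"slide":[-0.02,0.01,0],"angular":[0,0,0],"claw":-1},{"slide":[-0.04,0.01,0],"angular":[0,0,0],"claw":-1},{"slide":[-0.06,0.01,0],"angular":[0,0,0],"claw":-1},{"slide":[-0.06,0.01,0],"angular":[0,0,0],"claw":-1}]'; python3 w.py
python3 - <<'E'
from h import *
im,E=grab('top');cv2.imwrite('pics/crop2.png',cv2.resize(im['color'][120:280,250:480,::-1],None,fx=3.4,fy=3.4,interpolation=cv2.INTER_CUBIC))
E
```

```text
time: 6.15
position: [0.5237, -0.1334, 0.1082]
tool_rot: [0.112, 3.14, -0.001]
ft_force: [-0.1, -0.3, -0.3]
grip_width: 0.007
grip_force: 0.0
t 6.15 station-frame mm [-33.3 -71.  108.2] F [-0.1 -0.3 -0.3] width 0.006717671372787827
[[-1.    -0.     0.   ]
 [-0.     1.    -0.001]
 [-0.    -0.001 -1.   ]]
time: 6.55
position: [0.5383, -0.1328, 0.1084]
tool_rot: [0.114, 3.139, -0.001]
ft_force: [0.1, 0.3, 0.1]
grip_width: 0.003
grip_force: 0.0
t 6.55 station-frame mm [-18.8 -69.3 108.4] F [0.1 0.3 0.1] width 0.0027685537753309726
[[-1.     0.001  0.   ]
 [ 0.001  1.    -0.   ]
 [-0.    -0.    -1.   ]]
```

View pics/crop2.png

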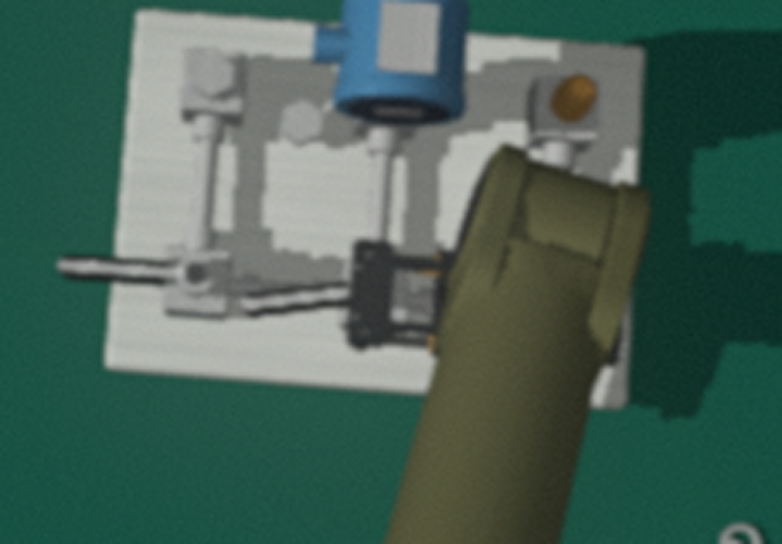

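The arm hides the vent lever in this picture, and the force reads near zero, so I push on in small steps until the stop is felt.

```bash
for i in 1; do python3 -m inch '[{"slide":[-0.008,0,0],"angular":[0,0,0],"claw":-1},{"slide":[-0.012,0,0],"angular":[0,0,0],"claw":-1},{"slide":[-0.012,0,0],"angular":[0,0,0],"claw":-1}]'; python3 w.py|head -1
python3 -m inch '[{"slide":[-0.008,0,0],"angular":[0,0,0],"claw":-1},{"slide":[-0.012,0,0],"angular":[0,0,0],"claw":-1},{"slide":[-0.012,0,0],"angular":[0,0,0],"claw":-1}]'; python3 w.py|head -1; done
```

```text
time: 6.9
position: [0.5408, -0.1327, 0.1084]
tool_rot: [0.114, 3.139, 0.0]
ft_force: [-0.1, -0.1, -0.4]
grip_width: 0.001
grip_force: 0.0
t 6.9 station-frame mm [-16.3 -69.1 108.4] F [-0.1 -0.1 -0.4] width 0.0006500178838735162
time: 7.2
position: [0.5438, -0.1329, 0.1084]
tool_rot: [0.114, 3.139, 0.0]
ft_force: [-0.9, -0.1, -0.6]
grip_width: 0.003
grip_force: 0.0
t 7.2 station-frame mm [-13.3 -69.  108.4] F [-0.9 -0.1 -0.6] width 0.003136002386617425
```

```bash
cat > lev.py <<'E'
from h import *
import w
def fit(n):
    im,E=grab(n);W=cloud(im,E);z=W[...,2];S=(W-w.P0)@w.B
    for q in ['transmitter_lever','vent_lever','blank_lever']:
        for o in ctrl.outline_of(q,n)[:1]:
            p=S[o['mask']&(z>.118)&(z<.14)][:,:2].astype(np.float32)*1000
            if len(p)>30:
                d=cv2.fitLine(p,cv2.DIST_HUBER,0,.01,.01).ravel();print(n,q,round(o['confidence'],2),len(p),np.round(cv2.minAreaRect(p)[0]),'angle rad',round(float(np.arctan(-d[0]/d[1])),3),'span',p.min(0),p.max(0))
    return im
E
python3 - <<'E'
from lev import *
im=fit('scene');fit('top');cv2.imwrite('pics/s3.png',cv2.resize(im['color'][120:260,190:390,::-1],None,fx=4,fy=4,interpolation=cv2.INTER_CUBIC))
E
```

```text
t 7.2 station-frame mm [-13.3 -69.  108.4] F [-0.9 -0.1 -0.6] width 0.003136002386617425
[[-1.     0.001  0.   ]
 [ 0.001  1.     0.   ]
 [-0.     0.    -1.   ]]
scene transmitter_lever 0.78 275 [-8. 44.] angle rad 0.206 span [-25.988464 -14.212943] [ 15.814324 102.90116 ]
scene vent_lever 0.73 114 [  -9. -137.] angle rad 1.294 span [ -31.996067 -152.24521 ] [  15.967596 -122.28054 ]
scene blank_lever 0.67 317 [  5. 184.] angle rad 0.019 span [-13.255164 124.71702 ] [ 17.02234 244.34564]
top transmitter_lever 0.6 181 [-14.  61.] angle rad 0.188 span [-25.265165  24.223827] [ 1.0060781 98.36404  ]
top blank_lever 0.59 316 [ -4. 184.] angle rad 0.005 span [-15.385345 125.45185 ] [ 13.026763 242.99619 ]
```

View pics/s3.png

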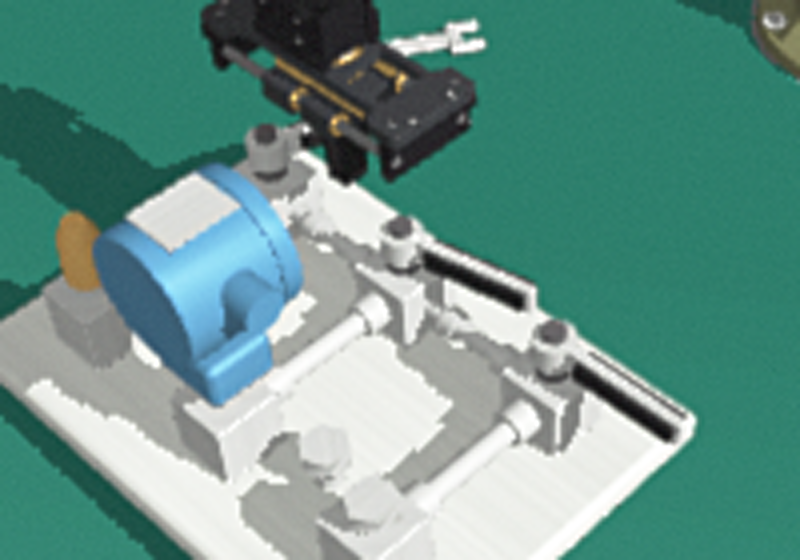

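The vent lever isn't where the closed finger should have left it: the stub at (290,140) points toward the robot. I'll check with the wrist camera.

Run:
```python
from lev import *
im=fit('wrist');cv2.imwrite('pics/w4.png',im['color'][...,::-1])
```

```text
t 7.6 station-frame mm [-13.4 -69.  108.3] F [ 0.1 -0.3  0.6] width 0.006054332647078944
[[-1.     0.001  0.   ]
 [ 0.001  1.     0.   ]
 [-0.     0.    -1.   ]]
wrist transmitter_lever 0.73 3529 [-12.  47.] angle rad 0.226 span [-27.062721    2.0835865] [-5.944978 90.275665]
wrist vent_lever 0.88 7421 [ -42. -128.] angle rad 1.204 span [ -99.937904 -152.53728 ] [  14.263363 -101.23093 ]
```

View pics/w4.png

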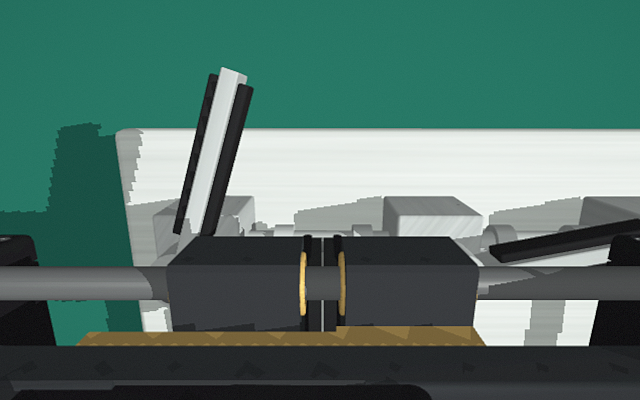

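Run:
```python
from lev import *
for n in ['scene','top']:
    im,E=grab(n);W=cloud(im,E);S=(W-w.P0)@w.B*1000
    if n=='scene':
        for r in range(148,172,2): print(r,[S[r,c].round().astype(int).tolist() for c in range(270,284,2)])
    m=(S[...,2]>60)&(abs(S[...,0]+13)<60)&(abs(S[...,1]+69)<60)&(S[...,2]<170)
    p=S[m]; 
    for a in range(60,170,10):
        q=p[(p[:,2]>=a)&(p[:,2]<a+10)]
        if len(q): print(n,a,len(q),q.min(0).round(),q.max(0).round())
```

```text
t 7.8 station-frame mm [-13.4 -69.  108.4] F [-0.3  0.1 -0.1] width 0.0075354665106497284
[[-1.     0.001  0.   ]
 [ 0.001  1.     0.   ]
 [-0.     0.    -1.   ]]
148 [[22, -44, 218], [20, -38, 220], [16, -35, 220], [9, -35, 216], [1, -37, 210], [9, -20, 224], [12, -8, 233]]
150 [[25, -40, 216], [21, -38, 215], [17, -34, 214], [13, -32, 213], [2, -37, 204], [-4, -36, 200], [22, 4, 239]]
152 [[23, -44, 206], [24, -34, 212], [20, -31, 211], [18, -26, 213], [15, -22, 213], [-18, -55, 173], [24, 5, 235]]
154 [[-3, -80, 161], [24, -36, 204], [18, -35, 201], [-2, -52, 179], [20, -17, 213], [17, -12, 213], [15, -7, 215]]
156 [[-34, -122, 109], [-2, -71, 160], [-3, -63, 164], [-3, -55, 169], [-11, -56, 163], [21, -8, 212], [18, -4, 212]]
158 [[-105, -216, -1], [-5, -75, 148], [-4, -66, 154], [-5, -58, 158], [-12, -58, 154], [-19, -58, 149], [-133, -188, -3]]
160 [[-99, -210, -2], [-4, -75, 142], [-4, -66, 148], [-5, -58, 151], [-12, -59, 146], [-21, -61, 139], [-126, -181, -2]]
162 [[-60, -160, 45], [-5, -77, 132], [-4, -67, 139], [-3, -57, 146], [-11, -58, 140], [-18, -59, 135], [-119, -172
[... 652 characters left out ...]
cene 90 100 [ -24. -129.   90.] [ 26. -10.  99.]
scene 100 10 [ -34. -128.  101.] [   7. -122.  110.]
scene 110 23 [ -33. -129.  111.] [   8. -122.  120.]
scene 120 33 [ -33. -129.  120.] [  8. -11. 130.]
scene 130 32 [-23. -77. 130.] [  1. -10. 140.]
scene 140 27 [-25. -77. 140.] [  0. -57. 150.]
scene 150 26 [-20. -81. 150.] [ -1. -57. 160.]
scene 160 14 [-24. -80. 161.] [ -2. -54. 169.]
top 60 3 [-11. -46.  67.] [  2. -29.  70.]
top 70 31 [-12. -46.  71.] [  7. -26.  80.]
top 80 21 [-12. -44.  80.] [ 10. -18.  90.]
top 90 48 [-26. -25.  90.] [ 23. -15. 100.]
top 100 1 [ 13. -18. 102.] [ 13. -18. 102.]
top 120 10 [ -9. -14. 123.] [  7. -11. 129.]
top 130 1 [ -7. -12. 130.] [ -7. -12. 130.]
```

The fingertip's measured lower edge is at z≈0.127, not 0.097, so it passed just over the lever. Before going lower I'll measure how low the rest of the gripper hangs.

Run:
```python
from lev import *
im=ctrl.get_image('wrist');G=cloud(im,np.array(im['tool_from_camera']))*1000
for r in (238,250,280,310,340,360,395): print(r,[G[r,c].round().astype(int).tolist() for c in (5,20,35,610,630)],[G[r,c].round().astype(int).tolist() for c in (309,320,337)])
g=G[(abs(G[...,0])<60)&(abs(G[...,1])<100)&(G[...,2]<0)];print('lowest gripper',np.percentile(g[:,2],[99,99.9]))
im,E=grab('scene');W=cloud(im,E);S=(W-w.P0)@w.B*1000
for r in range(140,170,2): print(r,[S[r,c].round().astype(int).tolist() for c in range(284,310,5)])
```

```text
t 7.9 station-frame mm [-13.4 -69.1 108.4] F [-0.4  0.9 -0.6] width 0.007313407877308863
[[-1.     0.001  0.   ]
 [ 0.001  1.     0.   ]
 [-0.     0.    -1.   ]]
238 [[37, -83, -94], [37, -79, -94], [-38, -246, 107], [8, 141, -17], [37, 80, -95]] [[11, -6, -26], [9, -1, -21], [10, 7, -23]]
250 [[35, -79, -99], [34, -79, -95], [32, -79, -90], [32, 80, -90], [34, 79, -96]] [[11, -6, -39], [9, -1, -36], [11, 6, -40]]
280 [[32, -72, -107], [31, -70, -106], [32, -65, -108], [31, 66, -107], [31, 71, -106]] [[31, -3, -107], [31, 0, -106], [31, 3, -107]]
310 [[21, -79, -102], [18, -79, -98], [16, -79, -94], [16, 79, -95], [19, 80, -99]] [[0, -5, -69], [0, -1, -69], [2, 5, -72]]
340 [[14, -79, -104], [11, -79, -101], [8, -79, -96], [8, 79, -96], [12, 79, -102]] [[24, -3, -119], [24, 0, -118], [24, 3, -119]]
360 [[26, -57, -126], [25, -55, -126], [26, -51, -127], [26, 51, -127], [25, 56, -126]] [[26, -2, -127], [26, 0, -128], [25, 3, -126]]
395 [[24, -52, -133], [23, -50, -132], [25, -46, -134], [23, 48, -132], [23, 52, -132]] [[26, -2, -135], [26, 0, -135], [26, 2, -135]]
lowest gripper [-12.
[... 861 characters left out ...]
0, 214], [-21, 17, 200], [-191, -142, -2], [-203, -131, -4]]
158 [[19, 5, 212], [20, 25, 225], [-2, 19, 206], [-170, -144, 1], [-182, -133, -1], [-192, -120, 1]]
160 [[-128, -172, 2], [14, 17, 210], [-1, 19, 200], [-162, -137, 1], [-177, -128, -3], [-187, -115, -2]]
162 [[-124, -169, -3], [15, 17, 203], [-146, -144, -1], [-158, -132, -2], [-169, -120, -2], [-179, -107, 0]]
164 [[-119, -164, -5], [15, 17, 197], [-138, -136, 0], [-149, -123, 1], [-162, -114, -2], [-172, -101, -1]]
166 [[-110, -154, -1], [-120, -141, 0], [-131, -128, 1], [-141, -115, 2], [-154, -105, 0], [-163, -91, 2]]
168 [[-105, -148, -3], [-115, -135, -2], [-125, -122, -1], [-136, -110, 0], [-147, -99, -1], [-159, -87, -1]]
```

The body's underside is at z≈0.20, so the 70 mm from fingertip to body matches the text; only the tip offset differs. I'll lift, go back to the right of the lever, and come down with TCP z at 0.078.

```bash
python3 -m inch '[{"slide":[0,0,-0.16],"angular":[0,0,0],"claw":-1},{"slide":[0.14,-0.2,-0.16],"angular":[0,0,0],"claw":-1},{"slide":[0.284,-0.42,-0.16],"angular":[0,0,0],"claw":-1},{"slide":[0.284,-0.42,-0.16],"angular":[0,0,0],"claw":-1},{"slide":[0.284,-0.42,-0.16],"angular":[0,0,0],"claw":-1},{"slide":[0.284,-0.42,0],"angular":[0,0,0],"claw":-1},{"slide":[0.284,-0.42,0.122],"angular":[0,0,0],"claw":-1},{"slide":[0.284,-0.42,0.122],"angular":[0,0,0],"claw":-1},{"slide":[0.284,-0.42,0.122],"angular":[0,0,0],"claw":-1}]' >/dev/null; python3 w.py
python3 -m inch '[{"slide":[-0.01,0.06,0],"angular":[0,0,0],"claw":-1},{"slide":[-0.02,0.11,0],"angular":[0,0,0],"claw":-1},{"slide":[-0.028,0.164,0],"angular":[0,0,0],"claw":-1},{"slide":[-0.032,0.2,0],"angular":[0,0,0],"claw":-1},{"slide":[-0.036,0.23,0],"angular":[0,0,0],"claw":-1},{"slide":[-0.036,0.23,0],"angular":[0,0,0],"claw":-1}]'
python3 -c "
from lev import *
fit('wrist')"
```

```text
t 8.9 station-frame mm [ -84.2 -173.6   78.1] F [ 1.4 -0.3 -0.8] width -0.0004870100656675688
[[-1.     0.    -0.001]
 [ 0.     1.    -0.   ]
 [ 0.001 -0.    -1.   ]]
time: 9.5
position: [0.4791, -0.1746, 0.0784]
tool_rot: [0.111, 3.139, 0.001]
ft_force: [0.3, -0.0, 0.8]
grip_width: 0.005
grip_force: 0.1
t 9.5 station-frame mm [ -74.9 -115.2   78.4] F [ 0.3 -0.   0.8] width 0.004790134568302902
[[-1.    -0.001  0.001]
 [-0.001  1.     0.001]
 [-0.001  0.001 -1.   ]]
```

```bash
python3 -m inch '[{"slide":[-0.032,0.052,0],"angular":[0,0,0],"claw":-1},{"slide":[-0.064,0.1,0],"angular":[0,0,0],"claw":-1},{"slide":[-0.1,0.132,0],"angular":[0,0,0],"claw":-1},{"slide":[-0.136,0.156,0],"angular":[0,0,0],"claw":-1},{"slide":[-0.18,0.176,0],"angular":[0,0,0],"claw":-1},{"slide":[-0.205,0.185,0],"angular":[0,0,0],"claw":-1},{"slide":[-0.205,0.185,0],"angular":[0,0,0],"claw":-1}]'
python3 -c "
from lev import *
fit('wrist')
im=fit('scene');cv2.imwrite('pics/s5.png',cv2.resize(im['color'][120:260,190:390,::-1],None,fx=4,fy=4,interpolation=cv2.INTER_CUBIC))
"
```

```text
time: 10.4
position: [0.5343, -0.1325, 0.0777]
tool_rot: [0.112, 3.139, 0.0]
ft_force: [0.2, 0.6, 0.7]
grip_width: 0.005
grip_force: 0.0
t 10.4 station-frame mm [-22.8 -69.3  77.7] F [0.2 0.6 0.7] width 0.004949210887961042
[[-1.    -0.     0.001]
 [-0.     1.     0.   ]
 [-0.001  0.    -1.   ]]
wrist transmitter_lever 0.71 4385 [-5. 20.] angle rad 0.048 span [-15.630663  -6.810982] [ 5.317784 46.523273]
wrist vent_lever 0.95 1566 [  -8. -113.] angle rad -0.022 span [ -15.107111 -156.27939 ] [ -1.3131108 -68.88646  ]
scene transmitter_lever 0.81 284 [-9. 43.] angle rad 0.199 span [-26.902647 -15.355883] [ 15.666563 103.626274]
scene vent_lever 0.74 229 [  3. -93.] angle rad 0.038 span [ -15.001761 -153.3235  ] [ 15.965855 -33.60378 ]
scene blank_lever 0.79 325 [  4. 184.] angle rad 0.015 span [-13.559567 124.16242 ] [ 16.096169 244.6911  ]
```

View pics/s5.png

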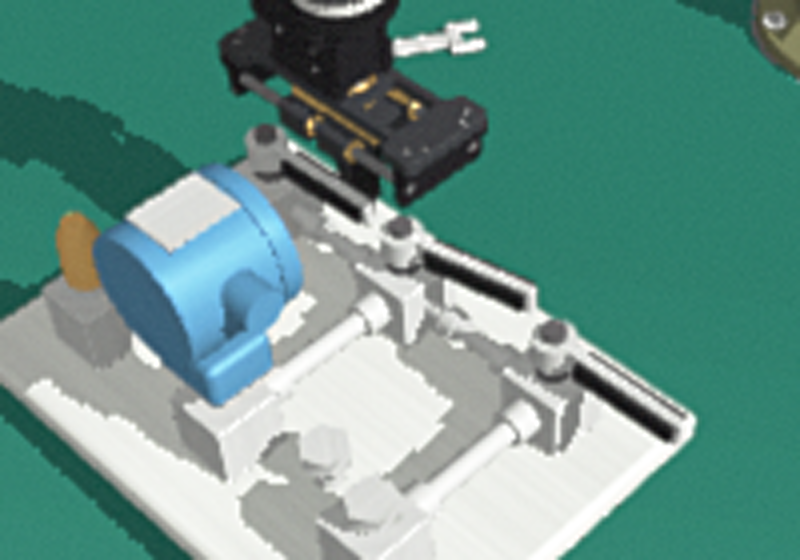

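The vent lever now runs from (268,150) to (370,210), almost parallel to the blank lever. It reads about 0.02–0.04 rad, so I press gently onto the stop.

```bash
for k in 1; do python3 -m inch '[{"slide":[-0.01,0,0],"angular":[0,0,0],"claw":-1},{"slide":[-0.016,0,0],"angular":[0,0,0],"claw":-1},{"slide":[-0.016,0,0],"angular":[0,0,0],"claw":-1}]'; python3 w.py|head -1
python3 -m inch '[{"slide":[-0.008,0,0],"angular":[0,0,0],"claw":-1},{"slide":[-0.012,0,0],"angular":[0,0,0],"claw":-1},{"slide":[-0.012,0,0],"angular":[0,0,0],"claw":-1}]';python3 w.py|head -1; done
```

```text
time: 11.1
position: [0.5369, -0.1335, 0.0778]
tool_rot: [-0.113, -3.139, -0.0]
ft_force: [-0.9, 0.6, 0.6]
grip_width: 0.004
grip_force: 0.5
t 11.1 station-frame mm [-20.2 -70.1  77.8] F [-0.9  0.6  0.6] width 0.0037970594154135544
time: 11.4
position: [0.5374, -0.1335, 0.0776]
tool_rot: [-0.114, -3.134, -0.002]
ft_force: [-8.0, 1.7, 6.2]
grip_width: 0.006
grip_force: 4.1
t 11.4 station-frame mm [-19.6 -70.1  77.6] F [-8.   1.7  6.2] width 0.005956657612036706
```

At the stop: 8 N reaction with no further motion. Now I back off, lift, and move to the far side of the transmitter lever.

```bash
python3 -m inch '[{"slide":[0.08,0,0],"angular":[0,0,0],"claw":-1},{"slide":[0.08,0,-0.2],"angular":[0,0,0],"claw":-1},{"slide":[0.08,0,-0.4],"angular":[0,0,0],"claw":-1},{"slide":[0.08,0,-0.4],"angular":[0,0,0],"claw":-1},{"slide":[-0.05,0.2,-0.4],"angular":[0,0,0],"claw":-1},{"slide":[-0.187,0.4,-0.4],"angular":[0,0,0],"claw":-1},{"slide":[-0.187,0.58,-0.4],"angular":[0,0,0],"claw":-1},{"slide":[-0.187,0.58,-0.4],"angular":[0,0,0],"claw":-1},{"slide":[-0.187,0.58,-0.4],"angular":[0,0,0],"claw":-1}]'
python3 -c "
from lev import *
fit('top');fit('scene')"
```

```text
time: 12.3
position: [0.5975, 0.011, 0.1771]
tool_rot: [-0.104, -3.139, -0.0]
ft_force: [-0.8, -0.2, 0.3]
grip_width: 0.004
grip_force: 0.0
t 12.3 station-frame mm [ 30.   78.3 177.1] F [-0.8 -0.2  0.3] width 0.0037616726769103617
[[-1.    -0.005 -0.   ]
 [-0.005  1.     0.   ]
 [ 0.     0.    -1.   ]]
top vent_lever 0.89 322 [ -4. -95.] angle rad -0.003 span [ -15.744202 -154.30827 ] [ 12.816189 -35.507355]
top blank_lever 0.67 267 [ -3. 189.] angle rad 0.011 span [-13.776311 138.52489 ] [ 13.491996 240.49054 ]
scene transmitter_lever 0.56 283 [-10.  43.] angle rad 0.2 span [-27.376497 -17.071222] [ 16.56719  103.157646]
scene vent_lever 0.77 237 [ -1. -95.] angle rad 0.011 span [ -13.806287 -154.46367 ] [ 15.412262 -35.055656]
scene blank_lever 0.96 296 [  3. 186.] angle rad 0.025 span [ -8.087213 127.15585 ] [ 16.099318 244.04382 ]
```

```bash
python3 -m inch '[{"slide":[0,0,0.2],"angular":[0,0,0],"claw":-1},{"slide":[0,0,0.398],"angular":[0,0,0],"claw":-1},{"slide":[0,0,0.398],"angular":[0,0,0],"claw":-1},{"slide":[0,0,0.398],"angular":[0,0,0],"claw":-1}]'; python3 w.py|head -1
python3 -m inch '[{"slide":[0.05,0,0],"angular":[0,0,0],"claw":-1},{"slide":[0.096,0,0],"angular":[0,0,0],"claw":-1},{"slide":[0.142,0,0],"angular":[0,0,0],"claw":-1},{"slide":[0.188,0,0],"angular":[0,0,0],"claw":-1},{"slide":[0.24,-0.02,0],"angular":[0,0,0],"claw":-1},{"slide":[0.288,-0.044,0],"angular":[0,0,0],"claw":-1},{"slide":[0.332,-0.08,0],"angular":[0,0,0],"claw":-1},{"slide":[0.372,-0.12,0],"angular":[0,0,0],"claw":-1},{"slide":[0.42,-0.18,0],"angular":[0,0,0],"claw":-1},{"slide":[0.42,-0.2,0],"angular":[0,0,0],"claw":-1}]'
python3 -m inch '[{"slide":[0,-0.01,0],"angular":[0,0,0],"claw":-1},{"slide":[0,-0.02,0],"angular":[0,0,0],"claw":-1},{"slide":[0,-0.02,0],"angular":[0,0,0],"claw":-1}]'; python3 w.py|head -1
python3 -c "
from lev import *
fit('top');fit('scene');fit('wrist')"
```

```text
time: 13.1
position: [0.5968, 0.0068, 0.0788]
tool_rot: [-0.115, -3.139, 0.001]
ft_force: [0.7, -0.2, 0.4]
grip_width: 0.011
grip_force: 0.0
t 13.1 station-frame mm [29.5 74.1 78.8] F [ 0.7 -0.2  0.4] width 0.011359587753743156
time: 14.1
position: [0.4858, -0.0362, 0.078]
tool_rot: [-0.117, -3.136, -0.002]
ft_force: [-1.7, 1.8, 0.2]
grip_width: 0.006
grip_force: 0.9
time: 14.4
position: [0.488, -0.04, 0.078]
tool_rot: [-0.113, -3.138, 0.001]
ft_force: [-0.1, 1.3, 0.1]
grip_width: 0.005
grip_force: 0.3
t 14.4 station-frame mm [-75.6  19.7  78. ] F [-0.1  1.3  0.1] width 0.005428618164529325
t 14.4 station-frame mm [-75.6  19.7  78. ] F [-0.1  1.3  0.1] width 0.005428618164529325
[[-1.     0.001 -0.001]
 [ 0.001  1.    -0.   ]
 [ 0.001 -0.    -1.   ]]
top transmitter_lever 0.39 195 [  -6. -110.] angle rad -0.021 span [ -15.985675 -150.86073 ] [ 10.909328 -68.30472 ]
top vent_lever 0.75 235 [  -4. -112.] angle rad -0.027 span [ -15.985675 -154.25697 ] [ 13.220322 -67.71009 ]
top blank_lever 0.75 312 [ -4. 183.] angle rad -0.003 span [-15.782081 125.46716 ] [ 10.820132 239.88287 ]
scene transmitter_lever 0.71 192 [-26.  -2.] angle rad 1.556 span [-68.850204  -12.8332815] [15.572476 15.186357]
scene vent_lever 0.81 223 [  4. -94.] angle rad 0.012 span [ -13.194478 -153.23318 ] [ 15.750727 -34.29379 ]
scene blank_lever 0.95 309 [  5. 184.] angle rad 0.021 span [-14.347937 124.35262 ] [ 16.853521 244.51619 ]
wrist transmitter_lever 0.81 952 [-100.    1.] angle rad -0.028 span [-104.784744   -8.420422] [-93.77569   9.41902]
```

Close to open; now onto the stop.

```bash
python3 -m inch '[{"slide":[0,-0.008,0],"angular":[0,0,0],"claw":-1},{"slide":[0,-0.012,0],"angular":[0,0,0],"claw":-1},{"slide":[0,-0.012,0],"angular":[0,0,0],"claw":-1}]'; python3 w.py|head -1
python3 -m inch '[{"slide":[0,-0.006,0],"angular":[0,0,0],"claw":-1},{"slide":[0,-0.008,0],"angular":[0,0,0],"claw":-1},{"slide":[0,-0.008,0],"angular":[0,0,0],"claw":-1}]'; python3 w.py|head -1
```

```text
time: 15.3
position: [0.4881, -0.0415, 0.0784]
tool_rot: [-0.112, -3.14, -0.003]
ft_force: [-0.1, 4.7, 0.1]
grip_width: 0.008
grip_force: 2.5
t 15.3 station-frame mm [-75.4  18.2  78.4] F [-0.1  4.7  0.1] width 0.00774376808283936
time: 15.6
position: [0.4881, -0.0416, 0.0784]
tool_rot: [0.111, 3.14, 0.006]
ft_force: [-1.0, 9.2, 0.7]
grip_width: 0.005
grip_force: 4.4
t 15.6 station-frame mm [-75.4  18.   78.4] F [-1.   9.2  0.7] width 0.004796916526798174
```

At the stop: 9 N and no further motion. I back off 25 mm to the left, lift, move away to the left and check.

```bash
python3 -m inch '[{"slide":[0,0.1,0],"angular":[0,0,0],"claw":-1},{"slide":[0,0.1,0],"angular":[0,0,0],"claw":-1},{"slide":[0,0.1,-0.2],"angular":[0,0,0],"claw":-1},{"slide":[0,0.1,-0.4],"angular":[0,0,0],"claw":-1},{"slide":[0,0.1,-0.5],"angular":[0,0,0],"claw":-1},{"slide":[0,0.4,-0.5],"angular":[0,0,0],"claw":-1},{"slide":[0,0.9,-0.5],"angular":[0,0,0],"claw":-1},{"slide":[0,0.9,-0.5],"angular":[0,0,0],"claw":-1},{"slide":[0,0.9,-0.5],"angular":[0,0,0],"claw":-1},{"slide":[0,0.9,-0.5],"angular":[0,0,0],"claw":-1}]'
python3 - <<'E'
from lev import *
im=fit('top');cv2.imwrite('pics/end.png',cv2.resize(im['color'][100:350,170:490,::-1],None,fx=2.4,fy=2.4,interpolation=cv2.INTER_CUBIC));fit('scene')
E
```

```text
time: 16.6
position: [0.5032, 0.1869, 0.2026]
tool_rot: [-0.097, -3.14, -0.002]
ft_force: [-0.6, -0.3, 0.4]
grip_width: 0.007
grip_force: 0.0
t 16.6 station-frame mm [-76.7 247.  202.6] F [-0.6 -0.3  0.4] width 0.007109924567859209
[[-1.    -0.01  -0.   ]
 [-0.01   1.     0.001]
 [ 0.     0.001 -1.   ]]
top transmitter_lever 0.81 338 [-46.  -2.] angle rad 1.565 span [-105.64522  -14.37542] [13.395164 14.213497]
top vent_lever 0.75 328 [ -0. -95.] angle rad -0.01 span [ -15.388382 -153.96182 ] [ 13.61488  -35.199234]
top blank_lever 0.69 320 [ -4. 184.] angle rad -0.008 span [-15.605867 125.47742 ] [ 13.52573 243.35263]
scene transmitter_lever 0.74 250 [-41.   2.] angle rad -1.563 span [-98.95687  -14.870193] [16.072205 15.073781]
scene vent_lever 0.79 232 [ -1. -95.] angle rad 0.018 span [ -13.494066 -154.2757  ] [ 15.581549 -35.093315]
scene blank_lever 0.8 313 [  0. 186.] angle rad 0.031 span [ -9.969633 128.01964 ] [ 17.360687 244.40964 ]
```

View pics/end.png

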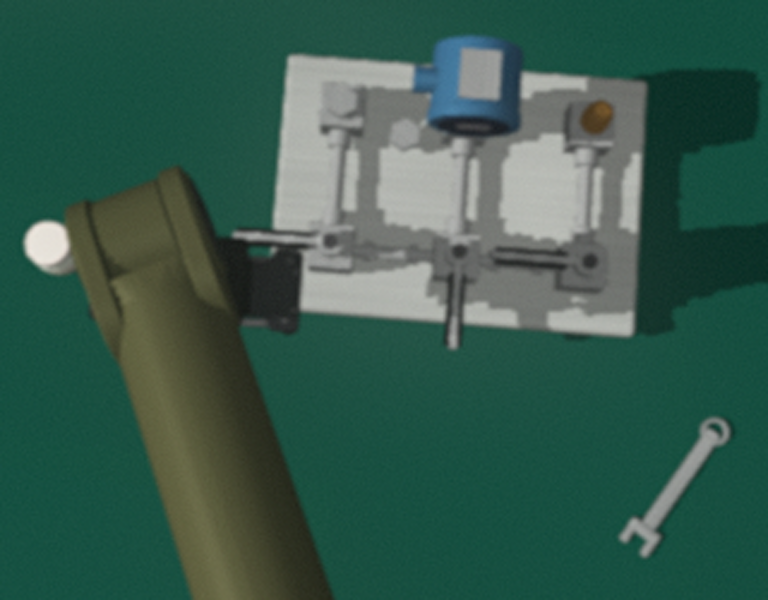

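The vent lever is square across its tube (500–590,258), the transmitter lever is in line and points to the robot (455,345), and the blank lever is still shut. The jar, plug and wrench haven't moved, and the robot is clear.

```bash
python3 -c "
from bench import ctrl
print(ctrl.close_job())"
```

```text
the job is handed in; nothing more can be done
None
```

The vent valve was pushed fully shut first, then the transmitter valve fully open. The blanked valve is still shut, the loose things are where they were, and the job was handed in at about 17 s.

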